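# Open the push-and-turn safety cap of a reagent bottle

## Robot

A 6-joint arm with a two-finger parallel gripper is mounted at the origin on the work surface. World frame = base frame: x ahead of the robot, y to its left, z up, the work surface at z = 0. Lengths are in mm, angles in rad, forces in N, time in s.
With the tool pointing down it reaches from about 350 to 725 mm from the base axis. Payload 4.3 kg.
Tool frame: the origin (TCP) lies midway between the tips of the shut fingers; the grasp point (between the pads) lies arm.pinch_z behind it (arm.pinch_z is the distance from the TCP to the grasp point, in mm); x points along the fingers, y is the direction in which the jaws open and shut, and the axes are right-handed (so a half turn about x gives the same grasp; the last joint's range is limited). The gripper opens to 85 mm and grips with 20 to 120 N. Pads are 22 mm wide; open, the fingers measure 114 mm over their backs; the gripper's body (76 mm by 85 mm) begins 54 mm behind the grasp point. The pads swing forward as they close: fully open they stand 13 mm farther back than shut.
Start: joints at [1.042, 0.377, 0.081, 1.274, 0, 1.46], TCP at [233.843, 525.342, 231.329] pointing down, gripper open.
Joint ranges: [-2.72, 2.72], [-0.84, 1.66], [-1.02, 1.22], [-1.77, 2.12], [-1.37, 1.28], [-3.14, 3.14]. Speed limits (rad/s): [2.57, 2.57, 3.14, 3.14, 3.14, 3.14].

## Interface

Orientations are given as [roll, pitch, yaw] about the fixed x, y, z axes, in that order (R = Rz(yaw) Ry(pitch) Rx(roll)).
In Python, from station import arm, kinematics, vision, ticket, trace, pinpoint gives the robot as it stands. Calls block until the motion is done:
- arm.goto(position, orientation): joint-space move of the TCP to a pose.
- arm.servo_line(position, attitude=None, feed=150): straight line of the TCP; attitude=None keeps the orientation; feed is the mean speed in mm/s.
- arm.set_joints(angles): joint-space move.
- arm.ungrasp() and arm.close(force=None): open the fingers fully, or close them until they stop; force is the grip in N (None keeps the last).
- arm.wait(seconds).
- kinematics.solve_ik(position, orientation): joint angles nearest the present ones, or None.
- vision.camera(name): name is "scene" or "side" or "wrist"; returns the picture (480x640x3 uint8, red, green, blue); there is no depth.
- vision.camera_info(name): a dict with "fx", "fy", "cx", "cy" (pixels), "position" and "attitude" of the camera in the world. Camera axes: x right, y down, z forward; pixel columns grow to the right and rows downward; lengths in mm; the calibration is good to about 2 mm. A picture is of the moment at which its call begins: read the wrist's pose just before it. camera_info takes no time and is no camera call; for the wrist camera it gives the pose at the moment of the call.
A pose or a line that the arm cannot do raises arm.IKError and nothing moves.
- ticket.job_done(): hands the job in, once; it reports no verdict.
Trained networks look in the newest picture that a camera, given by its name, has taken for a name from the list of things; names that differ only in an ending like _2 or _b are one class to them, and where a whole thing is asked for, a point or a joint stands for the part that bears it (a point fixed in the world has none). Each returns a list of dicts, best first, with "p" (0 to 1); they miss things now and then, are a little off and sometimes report something else, mostly with a low value. They report only what shows in the picture. A call takes as long as a camera call. They do not tell look-alikes from the thing itself.
- trace(camera, thing): "pixels" (480x640 bool, what is visible of it) and "extent" ([left, top, width, height] in pixels, round what is visible of it).
- pinpoint(camera, thing): "location" ([column, row] in pixels: a listed point, or the origin of a listed thing).
Readings, each from a call of its own:
- arm.read_t(): time.
- arm.read_qpos(): joint angles.
- arm.read_joint_velocities(): joint speeds.
- arm.read_joint_efforts(): joint torques, N m.
- arm.read_tcp_pos(): TCP position.
- arm.read_orientation(): TCP orientation.
- arm.read_force(): force on the tool from outside, world axes, zero at the start.
- arm.read_torque(): the same for the moment, N m.
- arm.read_gripper_width(): finger opening in mm.
Only numpy, scipy, OpenCV 4.12 (cv2) and the standard library are available. Lean on these libraries where they do the work, as an engineer would, in place of code of your own. Each camera call takes 0.05 s, during which the arm holds its last target.

## Task

The amber reagent bottle in the bench clamp has a spring-loaded safety cap: push the orange cap down until you feel it bottom (how far that is differs from bottle to bottle) (how far that is differs from bottle to bottle) (how far that is differs from bottle to bottle) (how far that is differs from bottle to bottle) (how far that is differs from bottle to bottle), keep it pushed down while you turn it counter-clockwise (seen from above) from the red dot to the green dot, then lift it off and set it down gently and upright in the blue tray. Do not ram or force the cap against the bottle, and leave everything else on the bench where it is.

Things in the scene. Friction and masses are not known exactly. Their poses are not given: they have to be found in the camera images.
- bottle: Amber bottle with a white neck collar 78 mm across, clamped on a grey plate 150 x 230 x 12 mm; all fixed. Origin: plate's underside on the table, on the bottle's axis; z up. Collar rim 174 mm above it. Two inward flanges of the collar (inner radius 25.5 mm, top level with the rim) lie over the cap's ears and hold it. Clear vials, 54 mm tall, stand on the plate 90 mm to either side (+y, -y).
- cap: Orange safety cap, about 0.12 kg, loose but locked in the collar. Origin: centre of its underside (160 mm above the bottle's origin when locked); z up. Foot: disc 47 mm wide, 6 mm thick, two yellow ears 4 mm thick reaching 30 mm out along +x, -x. Grip block 14 to 62 mm above the origin, 38 mm long (x), 30 mm wide (y), flat sides facing +y and -y to take hold of; white line on top along x.
- cap_top (a point): Centre of the top of the cap's grip block, 62 mm above its underside; 48 mm above the collar rim when locked. A spring pushes the cap up with 5 N, plus 0.3 N per mm pressed. Hidden teeth block turning until it is pressed 2.5 to 12.5 mm (differs each time); 2.2 mm further is a hard stop. Press to the stop with 11 to 17 N in all, keep that while turning; over 22 N is too much.
- locked_dot (a point): Red dot on the collar rim, 36 mm from the axis at the bottle's +x (another at -x). The cap's white line points to the red dots, within 2 degrees, when locked.
- open_dot (a point): Green dot on the collar rim, 75 degrees counter-clockwise (from above) of the red one (another opposite). Kept pressed, the cap turns counter-clockwise; its ears stay under teeth and flanges to about 57 degrees and are free from 60 to 135. With the line at the green dot, the spring raises the cap 4 mm when let up, and it lifts straight out: clear of the collar 14 mm above its locked height.
- tray: Open square blue tray, 140 x 140 mm outside, walls 4 mm thick and 14 mm high, fixed on the table. Origin: centre of its underside; its inner floor is 4 mm above that.
Mind the look-alikes: they are no part of the job. What is shaped like the cap but purple is not meant.

How it is judged:
By the outcome, as a careful person would: the job done as asked, in the order asked, and still so for the second after the job is handed in, with the robot touching nothing.
It also fails if it takes over 61 s, if anything falls off the work surface, if the arm or the gripper's body presses on something with over 40 N, if the wrist force passes 120 N, or if a joint passes its speed limit or range.

## Working session

There is one attempt and no reset: what is moved stays moved. The work goes in short steps, each a Python script; the robot and the scene stay as the last script left them, time stands still between calls to the robot, and variables do not carry over. Pictures are saved under pics/ and viewed, and the job is handed in when it is done.

```bash
ls; mkdir -p pics
python3 - <<'E'
from station import arm, kinematics, vision, ticket, trace, pinpoint
import cv2
print(arm.read_t(), arm.pinch_z, arm.read_force(), arm.read_orientation())
for n in ("scene","side","wrist"):
    im=vision.camera(n); cv2.imwrite(f"pics/{n}0.png",im[:,:,::-1])
    print(n,vision.camera_info(n))
    for th in ("cap","bottle","tray","cap_top","locked_dot","open_dot"):
        r=pinpoint(n,th); print(th,[(round(d["p"],2),[round(float(v),1) for v in d["location"]]) for d in r][:5])
print(arm.read_t())
E
```

```text
pics
0.0 18.700000000000003 [-0.71676086 -0.88773661 -0.04073352] [-1.67906854  1.56873403 -2.09787688]
scene {'fx': 476.6639933961876, 'fy': 476.6639933961876, 'cx': 331.01496387202343, 'cy': 241.09810341434488, 'position': array([ 944.09453947, -587.04602053,  844.86339514]), 'attitude': array([-2.28555056,  0.0163423 ,  0.58373528])}
cap [(0.67, [367.5, 207.1]), (0.65, [359.3, 210.8])]
bottle [(0.79, [357.4, 262.3])]
tray [(0.9, [279.0, 352.3])]
cap_top [(0.79, [362.3, 198.0]), (0.55, [370.0, 188.9])]
locked_dot [(0.76, [372.0, 205.6])]
open_dot [(0.73, [362.0, 202.6])]
side {'fx': 529.5683454813698, 'fy': 529.5683454813698, 'cx': 316.72815409021996, 'cy': 239.95675993840612, 'position': array([ 130.68860281, -846.54631525,  765.98100588]), 'attitude': array([-2.12956797,  0.01554149, -0.42846477])}
cap [(0.86, [225.5, 238.2]), (0.57, [282.3, 214.5])]
bottle []
tray [(0.74, [344.6, 351.1])]
cap_top [(0.93, [220.1, 214.1]), (0.9, [282.2, 189.9])]
locked_dot [(0.89, [289.3, 203.6])]
open_dot [(0.7, [271.3, 204.9])]
wrist {'fx': 375.6622573696434, 'fy': 375.6622573696434, 'cx': 322.76149091160033, 'cy': 235.2813056455417, 'position': array([163.02455129, 556.78423617, 374.29224059]), 'attitude': array([2.83264239e+00, 2.36496329e-04, 1.15127266e+00])}
cap [(0.97, [293.1, 372.3])]
bottle []
tray []
cap_top [(0.84, [283.4, 407.7])]
locked_dot []
open_dot []
1.05
```

View pics/scene0.png

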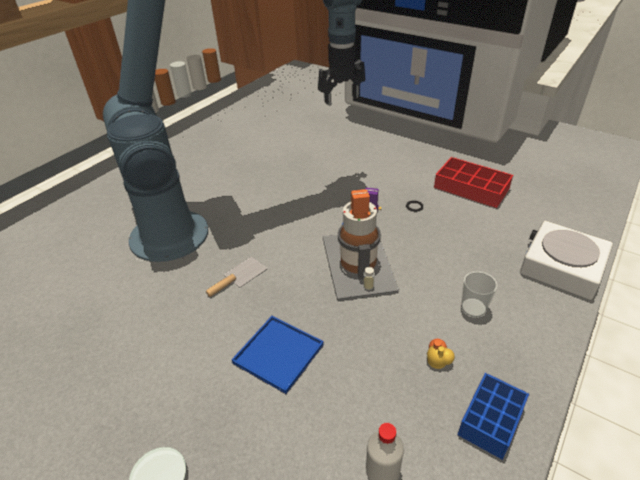

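View pics/side0.png

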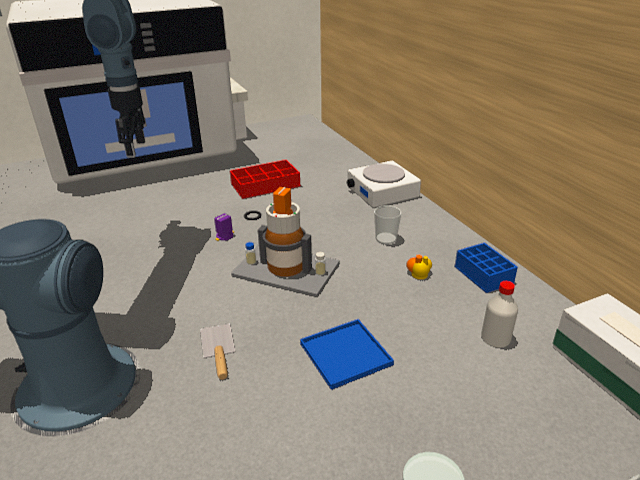

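View pics/wrist0.png

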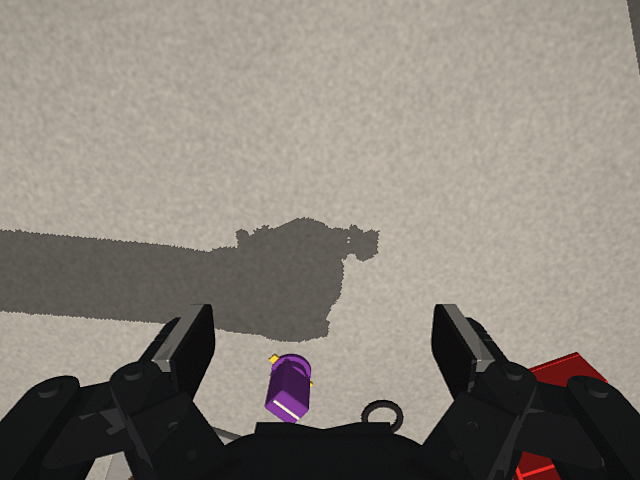

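The orange cap on the bottle is at scene (360,200) and side (282,195). The purple look-alike stands on the table at scene (373,195), side (223,227) and wrist (288,390). There is also a red-capped bottle at side (506,290). I'm choosing the orange one in the clamp, and I'll check it in close crops.

```bash
cat > h.py <<'E'
from station import arm, kinematics, vision, ticket, trace, pinpoint
import numpy as np, cv2
from scipy.spatial.transform import Rotation as Rn
def ray(info,px):
    d=np.array([(px[0]-info["cx"])/info["fx"],(px[1]-info["cy"])/info["fy"],1.])
    d=Rn.from_euler("xyz",info["attitude"]).as_matrix()@d
    return np.array(info["position"]),d/np.linalg.norm(d)
def onz(info,px,z):
    o,d=ray(info,px); return o+d*(z-o[2])/d[2]
def proj(info,P):
    q=Rn.from_euler("xyz",info["attitude"]).as_matrix().T@(np.array(P)-info["position"])
    return np.array([info["cx"]+info["fx"]*q[0]/q[2],info["cy"]+info["fy"]*q[1]/q[2]])
def tri(rs):
    A=0;b=0
    for o,d in rs:
        M=np.eye(3)-np.outer(d,d);A=A+M;b=b+M@o
    X=np.linalg.solve(A,b); return X,[float(np.linalg.norm((np.eye(3)-np.outer(d,d))@(X-o))) for o,d in rs]
E
python3 - <<'E'
from h import *
a=cv2.imread("pics/scene0.png")[170:310,300:420]; b=cv2.imread("pics/side0.png")[170:310,220:340]
cv2.imwrite("pics/crop0.png",np.hstack([cv2.resize(x,None,fx=3.3,fy=4*3.3/4,interpolation=cv2.INTER_CUBIC) for x in (a,b)]))
s,d=vision.camera_info("scene"),vision.camera_info("side")
print(tri([ray(s,(362.3,198)),ray(d,(282.2,189.9))]))
print("tray",tri([ray(s,(279,352.3)),ray(d,(344.6,351.1))]), onz(s,(279,352.3),0),onz(d,(344.6,351.1),0))
E
```

```text
(array([507.57229815, 184.54507591, 213.21279696]), [5.6548653424675726, 5.654865342467515])
tray (array([ 501.79168474, -143.61508583,    1.17763823]), [1.0672966731237072, 1.0672966731236337]) [ 501.81227247 -144.13373034    0.        ] [ 5.02331010e+02 -1.41156668e+02  1.13686838e-13]
```

View pics/crop0.png

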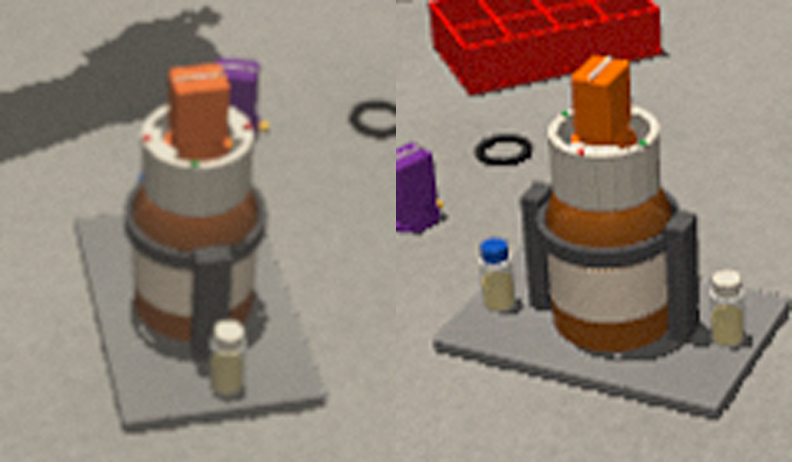

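The crops show the orange cap in the clamped bottle's white collar. Its top centre is at scene (360.3,191.8) and side (281.8,190.6), with red and green dots visible on the rim. Next is a wrist view from above.

```bash
cat >> h.py <<'E'
def att(psi):
    x=np.array([0,0,-1.]);y=np.array([np.cos(psi),np.sin(psi),0]);z=np.cross(x,y)
    import warnings; warnings.simplefilter("ignore")
    return Rn.from_matrix(np.c_[x,y,z]).as_euler("xyz")
def Rtool(): return Rn.from_euler("xyz",arm.read_orientation()).as_matrix()
E
python3 - <<'E'
from h import *
s,d=vision.camera_info("scene"),vision.camera_info("side")
C,e=tri([ray(s,(360.3,191.8)),ray(d,(281.8,190.6))]); print(C,e)
R=Rtool(); print(R.round(3)); psi0=np.arctan2(R[1,1],R[0,1]); print("psi0",psi0)
w=vision.camera_info("wrist"); tcp=arm.read_tcp_pos()
off=R.T@(w["position"]-tcp); print("cam off tool",off); cR=R.T@Rn.from_euler("xyz",w["attitude"]).as_matrix(); print(cR.round(3)); print(proj(w,tcp))
# red dots direction
for px in ((300+147/3.3,170+138/3.3),(300+248/3.3,170+128/3.3)): print("red scene",onz(s,px,174))
for psi in np.arange(-np.pi,np.pi,np.pi/6):
    q=kinematics.solve_ik(np.array([C[0],C[1],210]),att(psi)); print(round(np.degrees(psi)),None if q is None else np.round(q,2))
E
```

```text
[502.58658614 182.74413045 220.59691572] [1.6652575230816338, 1.6652575230816722]
[[ 0.     0.407  0.914]
 [ 0.     0.914 -0.407]
 [-1.     0.     0.   ]]
psi0 1.1519775588615948
cam off tool [-1.42953543e+02 -7.51160298e-02 -7.74917696e+01]
[[ 0.    -0.304  0.953]
 [ 1.    -0.001 -0.001]
 [ 0.001  0.953  0.304]]
[323.19124908 306.68599615]
red scene [478.37468271 154.84397615 174.        ]
red scene [532.35435437 202.53041517 174.        ]
-180 [ 0.23  0.3  -0.08  1.19  0.   -1.34]
-150 [ 0.23  0.3  -0.08  1.19  0.   -1.86]
-120 [ 0.23  0.3  -0.08  1.19  0.   -2.39]
-90 [ 0.23  0.3  -0.08  1.19  0.   -2.91]
-60 [ 0.23  0.3  -0.08  1.19  0.    2.85]
-30 [ 0.23  0.3  -0.08  1.19  0.    2.32]
0 [ 0.23  0.3  -0.08  1.19  0.    1.8 ]
30 [ 0.23  0.3  -0.08  1.19  0.    1.28]
60 [ 0.23  0.3  -0.08  1.19  0.    0.75]
90 [ 0.23  0.3  -0.08  1.19  0.    0.23]
120 [ 0.23  0.3  -0.08  1.19  0.   -0.29]
150 [ 0.23  0.3  -0.08  1.19  0.   -0.82]
```

Run:
```python
from h import *
C=np.array([503,182.7]); psi=np.radians(131); zt=np.array([np.sin(psi),-np.cos(psi)])
P=C+13*zt
arm.goto([P[0],P[1],285],att(psi)); print(arm.read_t(),arm.read_tcp_pos())
w=vision.camera_info("wrist"); im=vision.camera("wrist"); cv2.imwrite("pics/w1.png",im[:,:,::-1]); np.save("w1.npy",im); import pickle; pickle.dump(w,open("w1.pkl","wb"))
for th in ("cap_top","cap","locked_dot","open_dot"):
    r=pinpoint("wrist",th); print(th,[(round(d["p"],2),[round(float(v),1) for v in d["location"]]) for d in r][:5])
    z={"cap_top":222,"cap":160}.get(th,174)
    for k in r: print("   ",onz(w,k["location"],z).round(1))
print(arm.read_t(),arm.read_force())
```

```text
2.7417 [512.55133964 191.73783707 284.91520347]
cap_top [(0.82, [545.5, 258.8]), (0.61, [320.1, 231.0])]
    [428.9 291.6 222. ]
    [502.7 180.7 222. ]
cap [(0.85, [321.3, 204.8]), (0.6, [513.2, 240.5])]
    [501.7 180.3 160. ]
    [427.8 307.1 160. ]
locked_dot [(0.62, [323.4, 257.5])]
    [527.6 204.9 174. ]
open_dot [(0.78, [370.4, 219.6])]
    [484.6 211.1 174. ]
2.9917 [-0.24071037 -0.25472744 -0.44159941]
```

View pics/w1.png

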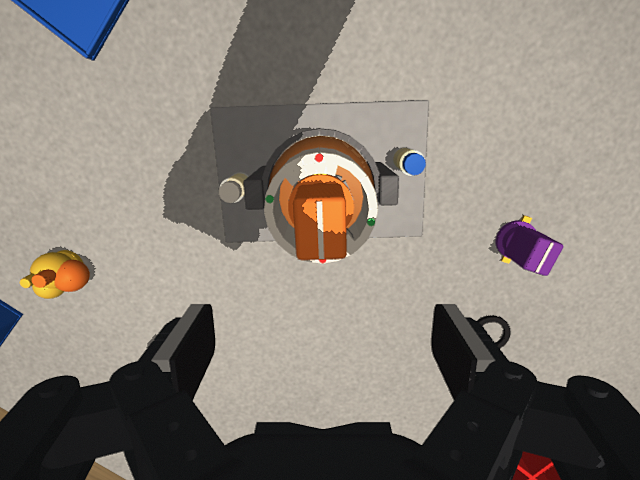

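The wrist view shows the white line running from (320,203) to (321,259), red dots at (319,157) and (322,261), and green dots at (269,198) and (371,222). The purple decoy is off at (540,250). I'll refine these pixels.

Run:
```python
from h import *
import pickle
w=pickle.load(open("w1.pkl","rb")); im=np.load("w1.npy"); 
c=im[140:280,250:400]; cv2.imwrite("pics/w1c.png",cv2.resize(c[:,:,::-1],None,fx=4,fy=4,interpolation=cv2.INTER_CUBIC))
h=cv2.cvtColor(c,cv2.COLOR_RGB2HSV)
def cent(m,nm):
    n,l,st,ce=cv2.connectedComponentsWithStats(m.astype(np.uint8))
    for i in range(1,n):
        if st[i,4]>8: print(nm,st[i].tolist(),(ce[i]+[250,140]).round(1),onz(w,ce[i]+[250,140],174).round(1))
cent((h[...,0]>50)&(h[...,0]<80)&(h[...,1]>120),"green")
cent(((h[...,0]<4)|(h[...,0]>174))&(h[...,1]>170),"red")
```

```text
green [16, 55, 7, 8, 42] [269.2 198.5] [519.3 148.3 174. ]
green [117, 78, 8, 8, 43] [370.7 221.3] [485.4 212.1 174. ]
red [65, 14, 8, 8, 47] [318.7 157.3] [475.9 155.7 174. ]
red [70, 120, 6, 3, 13] [322.3 260.7] [530.  205.9 174. ]
```

View pics/w1c.png

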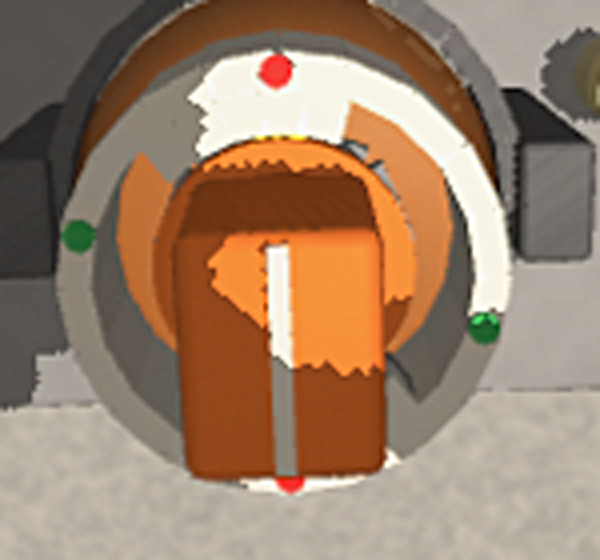

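Run:
```python
from h import *
import pickle
w=pickle.load(open("w1.pkl","rb"))
f=lambda x,y:(250+(x+.5)/4-.5,140+(y+.5)/4-.5)
for z in (220,222):
    P=[onz(w,f(*p),z) for p in ((175,232),(380,230),(386,472),(188,476))]
    print(z,np.mean(P,0).round(1),[np.linalg.norm(P[i]-P[(i+1)%4]).round(1) for i in range(4)])
    a=onz(w,f(277,243),z);b=onz(w,f(287,476),z);print(np.degrees(np.arctan2(*(b-a)[1::-1])),((a+b)/2).round(1),np.linalg.norm(a-b))
    for i,j in ((0,3),(1,2)): print(np.degrees(np.arctan2(*(P[j]-P[i])[1::-1])))
F=[]
for i in range(6): F.append(arm.read_force()); 
print(np.array(F).round(2),arm.read_t(),arm.read_gripper_width())
```

```text
220 [502.  180.1 220. ] [np.float64(28.8), np.float64(36.4), np.float64(29.3), np.float64(36.8)]
43.21440075671098 [502.8 180.8 220. ] 35.197654957933516
42.62448971440768
43.39028184336532
222 [501.6 179.7 222. ] [np.float64(28.6), np.float64(36.1), np.float64(29.0), np.float64(36.4)]
43.21440075671095 [502.3 180.4 222. ] 34.85897008970022
42.624489714407694
43.39028184336527
[[-0.24 -0.25 -0.44]
 [-0.24 -0.25 -0.44]
 [-0.24 -0.25 -0.44]
 [-0.24 -0.25 -0.44]
 [-0.24 -0.25 -0.44]
 [-0.24 -0.25 -0.44]] 2.9917 85.71958492613307
```

```bash
python3 - <<'E'
from h import *
psi=np.radians(133); C=[502.3,180.7]
arm.goto([*C,262],att(psi))
arm.servo_line([*C,194],feed=80)
print(arm.read_t(),arm.read_tcp_pos(),arm.read_force())
im=vision.camera("wrist"); cv2.imwrite("pics/w2.png",im[:,:,::-1])
arm.close(force=70)
print(arm.read_t(),arm.read_gripper_width(),arm.read_tcp_pos(),arm.read_force(),arm.read_torque())
im=vision.camera("wrist"); cv2.imwrite("pics/w3.png",im[:,:,::-1])
arm.wait(0.1);print(arm.read_force())
E
python3 -c "
import cv2,numpy as np
cv2.imwrite('pics/w23.png',np.hstack([cv2.imread(f'pics/w{i}.png')[100:480,130:520] for i in (2,3)]))"
```

```text
4.2417 [502.82015916 180.83600689 194.64575576] [ 0.35969817 -0.54093217  0.81041753]
4.8417 28.82623098305001 [502.37147431 180.74358263 194.33795474] [-1.11808044  1.06555163  1.97347784] [-0.06078522  0.18457421  0.02966736]
[-0.33655213 -0.30143468  3.38224918]
```

View pics/w23.png

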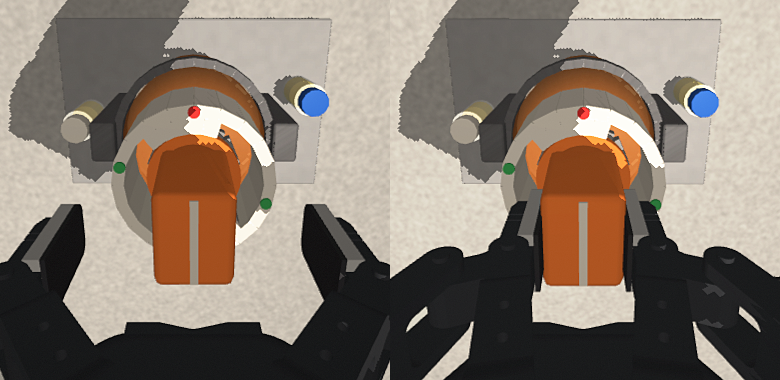

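The cap is gripped squarely: width is 28.8 mm, lateral forces are small, and the line is centred between the pads. Next I press in small guarded steps.

Run:
```python
from h import *
C=[502.3,180.7]; z=194.0
for k in range(12):
    z-=0.5
    arm.servo_line([*C,z],feed=10); arm.wait(0.1)
    F=arm.read_force(); p=arm.read_tcp_pos()
    print(round(z,2),p.round(2),F.round(2),round(arm.read_t(),2))
    if F[2]>11: break
```

```text
193.5 [502.39 180.76 193.61] [-1.    0.31  3.53] 5.34
193.0 [502.37 180.75 193.04] [-0.59  0.55  3.97] 5.69
192.5 [502.37 180.74 192.56] [-0.6  -0.65  3.56] 6.04
192.0 [502.36 180.72 192.04] [-1.35  0.24  4.78] 6.39
191.5 [502.35 180.72 191.54] [-0.75  0.04  3.4 ] 6.74
191.0 [502.35 180.7  191.03] [-0.11  0.62  3.75] 7.09
190.5 [502.33 180.73 190.52] [ 0.04 -0.03  4.05] 7.44
190.0 [502.34 180.71 190.01] [0.1  0.03 5.29] 7.79
189.5 [502.37 180.72 189.55] [-0.15  1.52  5.19] 8.14
189.0 [502.34 180.71 189.05] [0.01 0.57 4.29] 8.49
188.5 [502.36 180.71 188.58] [-0.34  0.38  4.41] 8.84
188.0 [502.35 180.72 188.11] [-0.63  0.6   5.26] 9.19
```

Run:
```python
from h import *
C=[502.3,180.7]; z=188.0
for k in range(40):
    z-=0.3
    arm.servo_line([*C,z],feed=8); arm.wait(0.06)
    F=arm.read_force(); p=arm.read_tcp_pos()
    print(round(z,2),p[2].round(2),F.round(2),round(arm.read_t(),2))
    if F[2]>8.8 or z<178.6: break
for i in range(3):
    arm.wait(0.1); print(arm.read_tcp_pos().round(2),arm.read_force().round(2))
```

```text
187.7 187.84 [-0.35  0.75  6.03] 9.5
187.4 187.54 [-0.66  0.12  5.8 ] 9.81
187.1 187.26 [-0.38  0.52  4.64] 10.12
186.8 186.96 [-0.73 -0.13  5.59] 10.43
186.5 186.67 [0.1  0.7  5.35] 10.73
186.2 186.39 [-0.88  0.42  5.44] 11.04
185.9 186.13 [-0.93  0.89  6.09] 11.35
185.6 185.83 [-1.59 -0.05  6.12] 11.66
185.3 185.54 [-1.08  1.03  6.29] 11.97
185.0 185.37 [-0.31  0.87  7.21] 12.28
184.7 185.35 [-2.06  0.74  7.99] 12.58
184.4 185.36 [-2.62  0.71  9.88] 12.89
[502.4  180.75 185.35] [-2.59 -0.17 10.55]
[502.39 180.75 185.34] [-1.89  0.62 10.91]
[502.43 180.74 185.35] [-2.48  0.58 11.11]
```

It bottoms at z≈185.35, about 8.7 mm down: the TCP holds still while the force climbs. Now I raise the force to about 14 N and turn in steps with force feedback.

```bash
cat > turn.py <<'E'
from h import *
import sys
C=np.array([502.3,180.7]); z=183.9
arm.servo_line([*C,z],feed=8); arm.wait(0.15)
F=arm.read_force(); p=arm.read_tcp_pos(); print(p.round(2),F.round(2),arm.read_torque().round(2))
if not 11.5<F[2]<17: sys.exit("bad press")
a=0
for a in range(5,76,5):
    arm.servo_line([*C,z],att(np.radians(133+a)),feed=40) 
    arm.wait(0.08)
    F=np.mean([arm.read_force()],0); p=arm.read_tcp_pos(); R=Rtool(); T=arm.read_torque()
    ang=np.degrees(np.arctan2(R[1,1],R[0,1]))%360-133
    print(a,round(ang,1),round(z,2),p.round(2),F.round(2),T.round(2),round(arm.read_t(),2))
    if F[2]>18 or F[2]<10.5 or np.hypot(F[0],F[1])>9 or p[2]<184.6: print("stop"); break
    e=14.2-F[2]
    if abs(e)>1: z-=np.clip(0.08*e,-.3,.3)
E
python3 turn.py
```

```text
[502.41 180.75 185.35] [-3.7  -0.07 12.48] [-0.04  0.75 -0.02]
5 5.0 183.9 [502.89 180.81 185.36] [-2.34 -0.66 11.29] [0.01 0.47 0.13] 13.93
10 10.0 183.67 [503.24 180.87 185.35] [-1.34  0.62 12.54] [0.04 0.44 0.07] 14.26
15 15.0 183.53 [503.49 180.98 185.37] [-0.15  0.37 12.84] [ 0.06  0.39 -0.01] 14.59
20 20.0 183.43 [503.63 181.04 185.36] [-0.56  0.34 12.59] [0.02 0.38 0.09] 14.93
25 25.0 183.3 [503.72 181.1  185.36] [-0.7   0.75 13.67] [0.05 0.37 0.13] 15.26
30 30.0 183.3 [503.78 181.13 185.36] [-0.84  0.1  13.65] [ 0.1   0.35 -0.01] 15.59
35 35.0 183.3 [503.8  181.14 185.36] [-0.18  0.53 13.94] [0.02 0.37 0.03] 15.93
40 40.0 183.3 [503.83 181.13 185.41] [-0.43 -0.15 14.53] [0.11 0.33 0.06] 16.26
45 45.0 183.3 [503.85 181.16 185.37] [-0.3   0.71 13.74] [0.07 0.34 0.06] 16.59
50 50.0 183.3 [503.85 181.2  185.38] [-0.03  1.26 12.76] [0.11 0.26 0.03] 16.93
55 55.0 183.18 [503.91 181.24 185.39] [-1.07  1.13 13.9 ] [0.13 0.34 0.06] 17.26
60 60.0 183.18 [503.89 181.25 185.35] [-0.94  1.92 13.85] [0.1  0.36 0.02] 17.59
65 65.0 183.18 [503.89 181.22 185.38] [-1.17  0.7  13.31] [0.09 0.36 0.05] 17.93
70 70.0 183.18 [503.85 181.21 185.37] [ 0.6   1.73 13.88] [0.1  0.38 0.07] 18.26
75 75.0 183.18 [503.85 181.2  185.38] [-0.88  0.39 13.56] [0.1  0.39 0.04] 18.59
```

The turn finished with the press between 11.3 and 14.5 N throughout. I'll check the line against the dots before lifting.

Run:
```python
from h import *
w=vision.camera_info("wrist");im=vision.camera("wrist"); s=vision.camera("side")
a=cv2.resize(im[100:400,180:470],(464,480)); b=cv2.resize(s[170:270,240:310],(336,480),interpolation=cv2.INTER_CUBIC)
cv2.imwrite("pics/w4.png",np.hstack([a,b])[:,:,::-1]); print(arm.read_t(),arm.read_gripper_width())
```

```text
18.6917 28.937761483024683
```

View pics/w4.png

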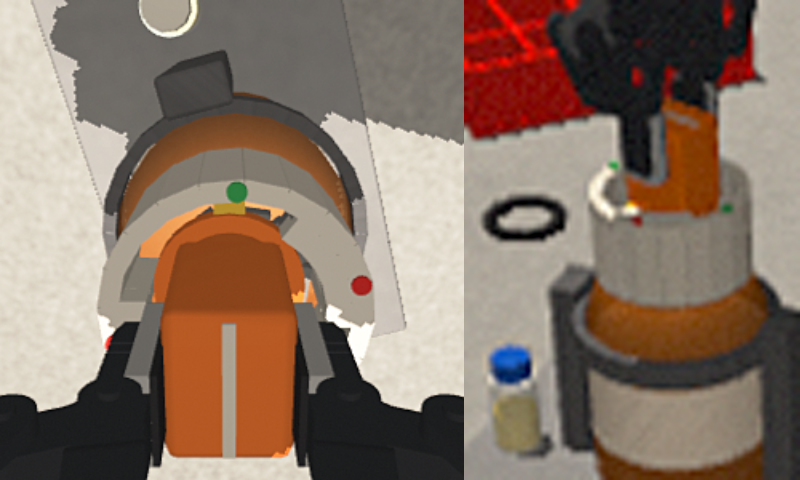

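The line and the yellow ear at crop (229,208) point at the green dot at (237,191), so the cap is in the free range. Now I let it up gently and lift straight.

Run:
```python
from h import *
for z in (184.5,185.5,187,189,191,193,195,197,200,203,206,209,212,218):
    arm.servo_line([503.0,181.0,z],feed=15); arm.wait(0.04)
    F=arm.read_force(); p=arm.read_tcp_pos(); print(z,p.round(2),F.round(2),round(arm.read_t(),2))
    if F[2]<-6 or np.hypot(F[0],F[1])>8: print("STOP"); break
```

```text
184.5 [503.86 181.2  185.39] [0.2  0.86 8.76] 18.98
185.5 [503.84 181.2  186.11] [0.99 1.59 5.79] 19.27
187 [503.82 181.19 187.51] [1.61 2.06 4.72] 19.57
189 [503.82 181.18 189.49] [1.67 0.37 5.16] 19.89
191 [503.45 181.08 191.23] [2.25 1.64 5.12] 20.22
193 [502.96 180.9  192.94] [2.47 0.77 4.9 ] 20.54
195 [502.7  180.87 194.83] [ 1.19 -0.23  3.97] 20.87
197 [502.63 180.87 196.82] [1.24 0.37 2.84] 21.19
200 [502.11 180.85 199.21] [-0.02 -0.61 -1.29] 21.58
203 [503.04 181.01 203.04] [-0.33 -0.45 -0.97] 21.98
206 [503.05 181.02 206.07] [ 0.24 -0.15 -0.66] 22.37
209 [503.09 180.99 209.09] [ 0.76  0.85 -1.5 ] 22.76
212 [503.07 181.03 212.11] [-0.41 -0.05 -1.08] 23.15
218 [502.98 181.   217.98] [ 0.29  0.02 -1.23] 23.74
```

It came free: Fz is about -1.2 N, the cap's weight. Next I carry it to the tray and check from above it.

Run:
```python
from h import *
arm.servo_line([503,181,245],feed=100)
arm.servo_line([502,-142.5,245],feed=220)
arm.servo_line([502,-142.5,110],feed=130)
print(arm.read_t(),arm.read_tcp_pos(),arm.read_force(),arm.read_gripper_width())
out=[]
for n in ("wrist","side"):
    w=vision.camera_info(n); im=vision.camera(n); r=trace(n,"tray")
    for d in r:
        m=d["pixels"]; ys,xs=np.nonzero(m); print(n,d["p"],d["extent"],m.sum(),onz(w,(xs.mean(),ys.mean()),4))
    r=pinpoint(n,"tray"); print([ (d["p"],onz(w,d["location"],0).round(1)) for d in r])
    out.append(cv2.resize(im,(400,300)))
cv2.imwrite("pics/w5.png",np.hstack(out)[:,:,::-1])
print(arm.read_t(),arm.read_force())
```

```text
26.9667 [ 502.70267113 -142.7261678   110.82105797] [-0.64965603 -0.60027779 -0.94690273] 29.159058083925956
wrist 0.91 [194.9, 83.1, 275.0, 226.9] 32055 [ 511.0616484  -164.24701913    4.        ]
[(0.77, array([ 502.3, -146.7,    0. ]))]
side 0.95 [297.8, 317.0, 96.1, 71.3] 3734 [ 497.59850927 -153.55751385    4.        ]
[(0.81, array([ 498.6, -144.5,    0. ]))]
27.2667 [ 0.42946428  0.0676678  -2.02915699]
```

View pics/w5.png

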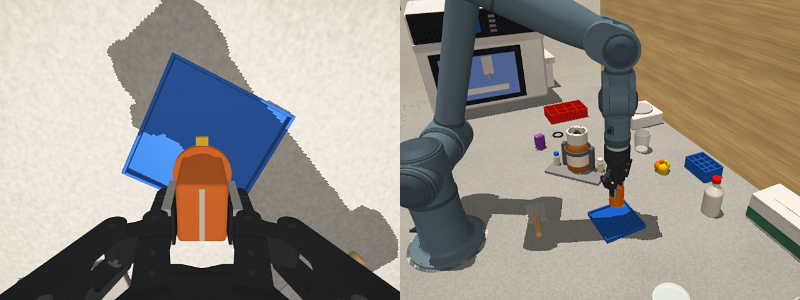

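The cap is upright in the grip over the blue tray, whose centre is about (502,-144). The foot's 30 mm ear radius fits easily inside the tray. I'll lower it gently with a contact guard.

Run:
```python
from h import *
C=[502,-144]
arm.servo_line([*C,44],feed=70); arm.wait(0.2)
F0=arm.read_force(); print(arm.read_tcp_pos().round(2),F0.round(2))
z=44
while z>34.5:
    z-=0.4
    arm.servo_line([*C,z],feed=10); arm.wait(0.06)
    F=arm.read_force()
    if F[2]>2.0: break
print(z,arm.read_tcp_pos().round(2),F.round(2),arm.read_t())
arm.wait(0.1); print(arm.read_force().round(2))
s=vision.camera("side"); w=vision.camera("wrist")
cv2.imwrite("pics/p1.png",np.hstack([cv2.resize(s[250:400,270:420],(400,400)),cv2.resize(w[80:440,140:500],(400,400))])[:,:,::-1])
```

```text
[ 502.42 -144.16   44.49] [-0.34  0.92 -1.59]
38.00000000000002 [ 502.   -144.02   38.37] [-1.88  0.1   5.17] 33.1833
[-1.67  0.46  5.5 ]
```

View pics/p1.png

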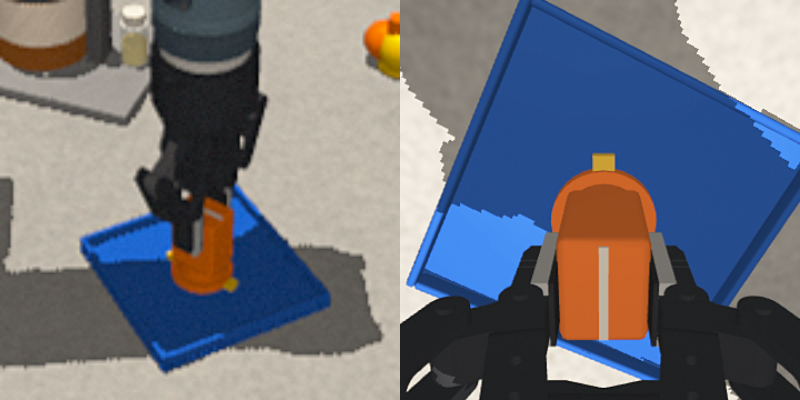

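It touched down at z=38.4, which matches the expected 38.3. I'll ease off the contact force, release and retreat.

Run:
```python
from h import *
C=[502,-144]
arm.servo_line([*C,38.5],feed=10); arm.wait(0.1); print(arm.read_force().round(2))
arm.ungrasp(); arm.wait(0.1); print(arm.read_gripper_width(),arm.read_force().round(2))
arm.servo_line([*C,140],feed=100); 
P=[502-60,-144,200]
print(arm.read_t())
arm.servo_line([480,-60,200],feed=150); arm.wait(0.1)
s=vision.camera("side"); w=vision.camera("scene"); print(arm.read_t())
d=vision.camera_info("side"); e=vision.camera_info("scene")
a=pinpoint("side","cap_top"); b=pinpoint("scene","cap_top"); print([(round(k["p"],2),k["location"]) for k in a],[(round(k["p"],2),k["location"]) for k in b])
cv2.imwrite("pics/p2.png",np.hstack([cv2.resize(s[150:400,200:450],(400,400)),cv2.resize(w[150:400,200:450],(400,400))])[:,:,::-1])
print("expect",proj(d,[502,-144,66]),proj(e,[502,-144,66]),arm.read_force().round(2))
```

```text
[ 0.46  0.61 -0.91]
85.67546976331681 [-0.16  0.39  0.04]
35.5917
36.6417
[(0.84, [223.4, 218.7]), (0.66, [348.3, 330.8])] [(0.85, [277.7, 334.2]), (0.76, [371.3, 190.9])]
expect [345.52262674 327.39916604] [276.27799664 332.8622943 ] [ 0.33 -0.35 -0.4 ]
```

View pics/p2.png

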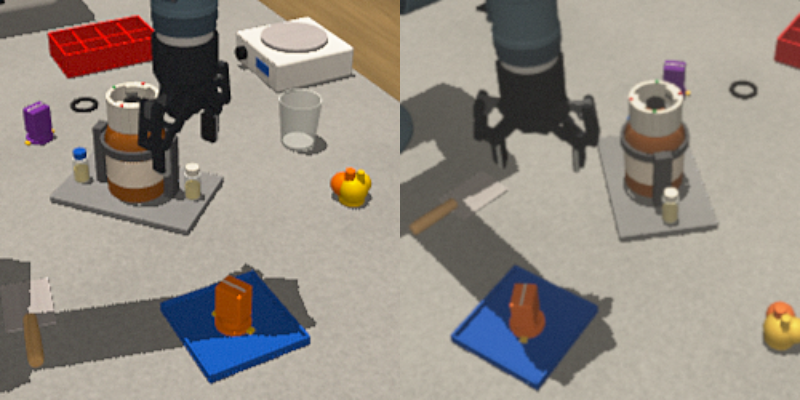

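The cap stands upright in the blue tray at side (346,330) and scene (277,333). The collar is empty, the purple decoy and the vials have not moved, and the robot is clear of everything.

Run:
```python
from h import *
ticket.job_done(); print(arm.read_t(),arm.read_force().round(2))
```

```text
the job is handed in; nothing more can be done
the job is handed in; nothing more can be done
```

The orange cap is off the bottle and standing upright in the blue tray. I handed the job in at about 37 s of the 61 s allowed.

- **Press:** The cap bottomed about 8.7 mm down. Sampled readings at the wrist were 11.3–14.5 N while it was held down for the turn.
- **Turn:** It went 75° counter-clockwise to the green dot. In the wrist picture the line sat about 2 mm to one side of the dot, possibly a few degrees past it, which is well inside the free range. The cap then lifted straight out with no snagging.
- **Set-down:** The cap touched the tray floor where I expected it. The contact reading peaked at about 5.5 N, and I eased that off before opening the fingers.
- **Last checks:** The side and scene pictures show the cap upright in the tray and the collar empty. The vials and the purple look-alike are where they were, and the robot is touching nothing.

Two things disagreed slightly. The networks' cap-top position was up to about 4 pixels from where I expected it. During the turn the gripper drifted about 1.5 mm sideways, with side forces under 3 N.

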